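# Fit the drive lever on the shaker's splined shaft

### The arm

A 7-joint arm with a two-finger parallel gripper is mounted at the origin on the work surface. World frame = base frame: x ahead of the robot, y to its left, z up, the work surface at z = 0. Lengths are in m, angles in rad, forces in N, time in s.
With the tool pointing down it reaches from about 0.4 to 0.85 m from the base axis. Payload 10.4 kg.
Tool frame: the origin (TCP) lies at the very end of the fingers, on their centre line; the grasp point (between the pads) lies 19 mm behind it (manip.grip_point_offset is the z of the grasp point in the tool frame, in m); z points along the fingers, y is the direction in which the jaws open and shut (so a half turn about z gives the same grasp; the last joint's range is limited). The gripper opens to 85 mm and grips with 20 to 120 N. Pads are 22 mm wide; open, the fingers measure 114 mm over their backs; the gripper's body (76 mm by 85 mm) begins 54 mm behind the grasp point. The pads swing forward as they close: fully open they stand 13 mm farther back than shut.
Start: joints at [-1.232, 0.332, -0.065, 1.46, 0.022, 1.35, -0.088], TCP at [0.221, 0.585, 0.193] pointing down, gripper open.
Joint ranges: [-2.6, 2.6], [-0.5, 2.12], [-1.47, 1.34], [0.16, 2.42], [-1.27, 4.41], [0.06, 2.06], [-2.6, 2.6]. Speed limits (rad/s): [2.22, 2.22, 2.79, 2.79, 3.14, 3.14, 3.14].

### API

Orientations are given as a unit quaternion [x, y, z, w].
In Python, from workcell import manip, camera, get_calibration, hand_in gives the robot as it stands.
- The arm moves only by the shell command python3 -m pendant 'ROWS' [FORCE]. ROWS is JSON, a list of rows, each a list of 5 numbers: the shift along the tool's x, y, z in units of 40 mm (1.0 is 40 mm), then the turn about the tool's z in units of 6 degrees (1.0 is 6 degrees), then the closure, from 0 (fully open) to 1 (shut). A call has 1 to 5 rows; each row is the pose to reach, as a shift and turn from the pose commanded when the call began, along the tool's axes at that moment; what a row does not reach only later rows make up. A row lasts 1/8 s, in which the tool goes at most 62.5 mm and 10.7 degrees, less where a joint would pass 70% of its speed; a pose out of reach is approached as far as the arm can. A call with a gripper value outside its range is refused whole. The fingers move at their own pace and stop on an object; FORCE is the grip in N (left out, the last holds). Time passes only in rows, so rows that repeat a pose let the fingers close. It gives the time, the measured TCP pose, the force and the opening at its end, in the units of the state.
- manip.get_obs(): the state, without advancing time (a new reading comes with each control period).
- camera(name): name is "scene" or "top" or "wrist"; returns (picture, depth): 420x560x3 uint8, red, green, blue; 420x560 float32, m along the optical axis (not along the pixel's ray), 0 where there is no reading.
- get_calibration(name): a dict with "vfov" (degrees; the focal length in pixels is half the picture's height over the tangent of half this angle, whatever the lens; pixels are square), "cx", "cy" (the principal point, pixels), "distortion" ([k1, k2, p1, p2, k3] as OpenCV has them; the pictures are not rectified), "position" and "rotation" of the camera in the world. Camera axes: x right, y down, z forward; pixel columns grow to the right and rows downward; lengths in m; the calibration is good to about 2 mm. A picture is of the moment at which its call begins: read the wrist's pose just before it. get_calibration takes no time and is no camera call; for the wrist camera it gives the pose at the moment of the call.
- hand_in(): hands the job in, once; it reports no verdict.
The state is a dict: "clock": time; "joint_pos": joint angles; "joint_velocities": joint speeds; "tau": joint torques, N m; "position": TCP position; "ee_rot": TCP orientation; "ft_force": force on the tool from outside, world axes, zero at the start; "torque": the same for the moment, N m; "grip_width": opening from 0.0 (shut) to 1.0 (fully open).
Only numpy, scipy, OpenCV 4.12 (cv2) and the standard library are available. Lean on these libraries where they do the work, as an engineer would, in place of code of your own. Each camera call takes 0.05 s, during which the arm holds its last target.

### The job

Take the drive lever out of its grey rack, where it stands on edge, and lay it down flat on the bench and let go of it. Then take it again from above and thread its splined hub onto the upright ribbed shaft of the blue shaker drive, turning it by feel until ribs and grooves match and it drops fully home on the collar, pointing whichever way suits; let go. Do not knock over or shift the other things on the bench.

Things in the scene. Friction and masses are not known exactly. Their poses are not given: they have to be found in the camera images.
- lever_hub (a point): Bore centre of the lever (steel hub, aluminium arm), half-way through the hub, a block of 50 x 50 x 22 mm. x runs along the arm to the eye, z along the bore. Both faces are alike. Through bore: six inward teeth, 4 mm wide, tips on a 24 mm circle, 30, 90, 150.. degrees from x; grooves between them out to 37 mm. On edge in the rack (z level) at the start, 44 mm above the bench; lying flat, 11 mm.
- lever_arm (a point): Grip point on the lever's arm, 55 mm from the bore centre, axes as the hub point. Arm: bar 24 (y) x 16 (z) mm from x = 25 to 105 mm of the hub point; then an eye, a ring of 40 mm diameter, 22 mm thick, centred at x = 125 mm. In the rack the arm can be gripped here from above, across its 16 mm.
- lever: The whole lever, origin and axes as the hub point; about 0.36 kg (varies), centre of mass near x = 30 mm. Put down on edge on the bench it stands by itself on hub and eye, eye end 5 mm down; it falls onto its face once tipped sideways by about 25 degrees, or when its top edge is pushed over.
- rack: Grey plastic rack, fixed: base 130 x 70 x 10 mm, origin under its centre, x along the lever. The hub stands in a slotted post (x = -63 to -33 mm, 38 wide, slot 25 wide with floor 19 and tops 33 mm above the bench), the arm in a fork (x = 44 to 54 mm, 32 wide, slot 19 wide, floor 32, tops 46 mm up). Between the two the arm is free.
- shaft_seat (a point): Centre of the flat top of the steel collar (90 mm diameter, 22 mm high) on the blue shaker drive, a fixed box of 150 x 150 x 65 mm; on the vertical shaft's axis, 87 mm above the bench. Home: the hub's face lies on the collar, bore centre 11 mm above this point. A lever out of index stops on the rib tops, bore centre 31 mm above this point.
- shaft_tip (a point): Top of the fixed shaft, 44 mm above the collar. Core 22 mm round, nose tapering to 12 mm over the top 10 mm; the lower 20 mm carry six ribs, 6 mm wide, 34 mm over opposite ribs. The ribs' angle differs every time and is not given (this point's axes do not show it); a match comes every 60 degrees and has about 0.08 rad of play either way.
- amber: Bystander: amber glass bottle, 68 dia x 150 mm; origin at its underside. Leave alone.
- beaker: Bystander: clear beaker, 70 dia x 90 mm; origin at its underside. Leave alone.
- jar: Bystander: white jar, 60 dia x 60 mm; origin at its underside. Leave alone.
- wrench: Bystander: steel wrench 150 mm long lying flat; origin at its underside. Leave alone.
- boss: Bystander: dark clamp boss of about 65 x 45 x 30 mm; origin at its underside. Leave alone.
- tipbox: Bystander: grey box with clear cover, 85 x 120 x 63 mm; origin at its underside. Leave alone.
- collar: Bystander: plain steel collar, 56 mm dia x 20 mm with a smooth round hole; origin at its underside. Leave alone.
Not all that is in view belongs to the job. There is more than one size of the lever; the job needs the smaller.

How it is judged:
By the outcome, as a careful person would: the job done as asked, in the order asked, and still so for the second after the job is handed in, with the robot touching nothing.
It also fails if it takes over 72 s, if anything falls off the work surface, if the arm or the gripper's body presses on something with over 40 N, if the wrist force passes 120 N, or if a joint passes its speed limit or range.

## Working session

There is one attempt and no reset: what is moved stays moved. The work goes in short steps, Python scripts to look and compute and a shell command to move; the robot and the scene stay as the last step left them, time stands still between calls to the robot, and variables do not carry over. Pictures are saved under pics/ and viewed, and the job is handed in when it is done.

```bash
ls; mkdir -p pics; python3 - <<'E'
from workcell import manip,camera,get_calibration
import cv2
for n in ["scene","top","wrist"]:
    c=get_calibration(n); print(n,c)
    p,d=camera(n); cv2.imwrite(f"pics/{n}0.png",p[:,:,::-1])
    import numpy as np; np.save(f"pics/{n}0.npy",d)
print(manip.get_obs(), manip.grip_point_offset)
E
```

```text
pics
scene {'vfov': 51.36674595073217, 'cx': 278.1846380113249, 'cy': 216.0424953797351, 'distortion': array([-0.1012447,  0.       ,  0.       ,  0.       ,  0.       ]), 'position': array([ 1.36153794, -0.19739155,  1.12680631]), 'rotation': array([ 0.74063444,  0.58441062, -0.19827438, -0.26572942])}
top {'vfov': 51.584033182579844, 'cx': 277.51416474944796, 'cy': 206.14737207903414, 'distortion': array([0.01758399, 0.        , 0.        , 0.        , 0.        ]), 'position': array([0.49760076, 0.0243172 , 1.17662605]), 'rotation': array([ 0.71575593, -0.69817435,  0.01495612, -0.00472658])}
wrist {'vfov': 62.40200969682996, 'cx': 281.4584337386783, 'cy': 211.54737217667676, 'distortion': array([0.01378057, 0.        , 0.        , 0.        , 0.        ]), 'position': array([0.15227927, 0.61091493, 0.3734221 ]), 'rotation': array([0.81358619, 0.56267661, 0.08271468, 0.12095799])}
{'clock': 0.15, 'joint_pos': array([-1.23162219,  0.33271541, -0.06471464,  1.46072884,  0.02163589,
        1.34989897, -0.08853846]), 'joint_velocities': array([-0.00110092, -0.00189067, -0.00116705, -0.00238925, -0.00013867,
        0.00144677,  0.00162428]), 'tau': array([ 1.31193101e-03, -6.25833392e+01,  4.94064472e-02, -3.91854179e+01,
        1.63296866e-02,  7.47308746e-03, -3.11934730e-05]), 'position': array([0.22110233, 0.58424686, 0.19201516]), 'ee_rot': array([ 1.79902329e-01,  9.83684337e-01, -5.23850872e-04, -5.76765751e-05]), 'ft_force': array([ 0.18177796, -0.7575253 , -0.11978832]), 'torque': array([-0.01026783, -0.01436047,  0.00230338]), 'grip_width': 0.997561768001863} -0.0187
```

View pics/top0.png

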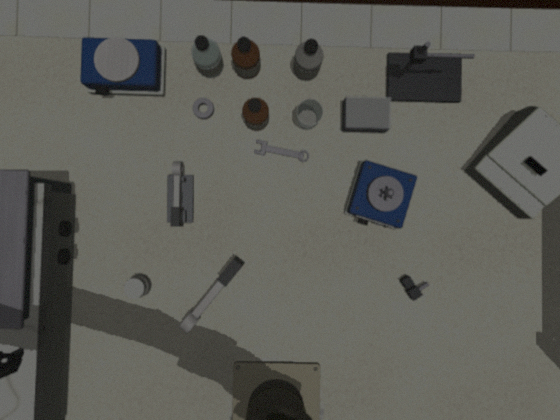

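View pics/scene0.png

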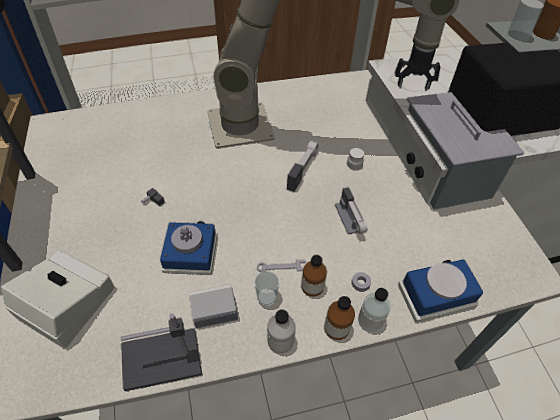

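View pics/wrist0.png

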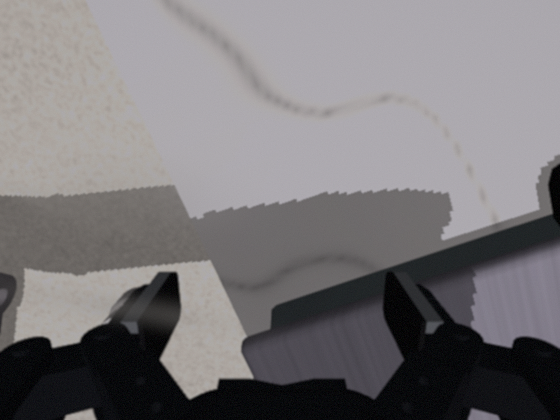

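Top view: a small lever stands on edge in the grey rack (≈178,195), and a larger one lies on the bench (≈212,292). The blue drive with ribbed shaft is at (385,193). The other blue box, at (118,62), has a plain white plate and no shaft. The plain collar is at (203,108). Next I'll check the rack in a close crop.

```bash
cat > h.py <<'E'
import numpy as np,cv2
from workcell import manip,camera,get_calibration
from scipy.spatial.transform import Rotation as R
def K(c):
    f=210/np.tan(np.radians(c["vfov"])/2); return np.array([[f,0,c["cx"]],[0,f,c["cy"]],[0,0,1.]])
def rays(c,uv):
    uv=np.asarray(uv,float).reshape(-1,1,2)
    n=cv2.undistortPoints(uv,K(c),c["distortion"]).reshape(-1,2)
    return np.c_[n,np.ones(len(n))]@R.from_quat(c["rotation"]).as_matrix().T
def plane(c,uv,z):
    r=rays(c,uv); o=c["position"]; return o+r*((z-o[2])/r[:,2])[:,None]
def deproj(c,uv,d):
    uv=np.asarray(uv,float).reshape(-1,2)
    dd=np.array([d[int(round(v)),int(round(u))] for u,v in uv])
    return c["position"]+rays(c,uv)*dd[:,None]
def proj(c,P):
    Rm=R.from_quat(c["rotation"]).as_matrix(); P=(np.asarray(P,float).reshape(-1,3)-c["position"])@Rm
    return cv2.projectPoints(P.reshape(-1,1,3),np.zeros(3),np.zeros(3),K(c),c["distortion"])[0].reshape(-1,2)
def tri(c1,u1,c2,u2):
    a=rays(c1,u1)[0];b=rays(c2,u2)[0];a/=np.linalg.norm(a);b/=np.linalg.norm(b)
    s=np.linalg.lstsq(np.c_[a,-b],c2["position"]-c1["position"],rcond=None)[0]
    p=c1["position"]+a*s[0];q=c2["position"]+b*s[1]; return (p+q)/2,np.linalg.norm(p-q)
E
python3 - <<'E'
from h import *
t=cv2.imread("pics/top0.png");s=cv2.imread("pics/scene0.png")
def crop(i,x,y,w,h,k): return cv2.resize(np.clip(i[y:y+h,x:x+w].astype(float)*1.6,0,255).astype('uint8'),None,fx=k,fy=k,interpolation=cv2.INTER_CUBIC)
a=crop(t,140,150,75,90,5);b=crop(t,335,145,95,90,5)
a=np.hstack([a,np.zeros((450,10,3),'uint8'),b[:, :400]]);cv2.imwrite("pics/c1.png",a)
b=np.hstack([crop(s,325,180,50,60,8),crop(s,155,210,70,60,8)[:,:390]]);cv2.imwrite("pics/c2.png",b)
d=np.load("pics/top0.npy");c=get_calibration("top")
np.set_printoptions(precision=3,suppress=True)
pts=[(178,168),(178,185),(177,195),(177,215),(172,195),(189,205),(386,194),(372,205),(360,170),(408,220),(230,60),(212,295),(300,240)]
print(np.c_[pts,deproj(c,pts,d)])
E
```

```text
[[178.    168.      0.62    0.265   0.064]
 [178.    185.      0.577   0.266   0.053]
 [177.    195.      0.551   0.267   0.058]
 [177.    215.      0.5     0.264   0.067]
 [172.    195.      0.553   0.291   0.009]
 [189.    205.      0.527   0.245   0.01 ]
 [386.    194.      0.563  -0.253   0.125]
 [372.    205.      0.537  -0.228   0.088]
 [360.    170.      0.629  -0.205   0.046]
 [408.    220.      0.502  -0.348  -0.003]
 [230.     60.      0.925   0.147   0.001]
 [212.    295.      0.296   0.172   0.046]
 [300.    240.      0.44   -0.055  -0.001]]
```

View pics/c1.png

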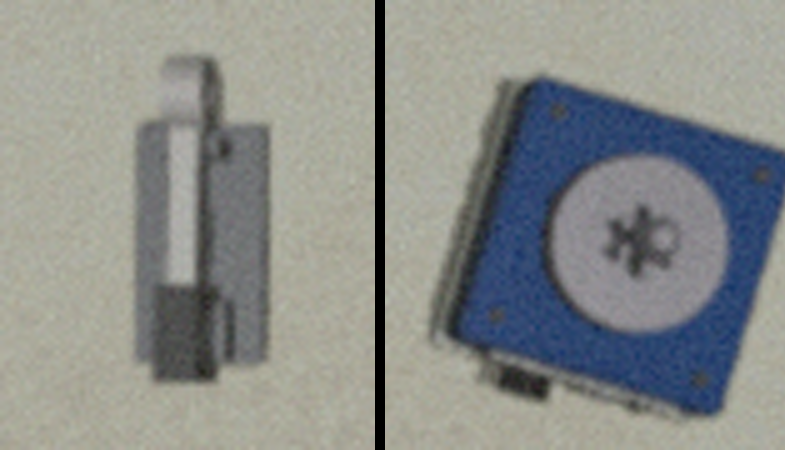

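View pics/c2.png

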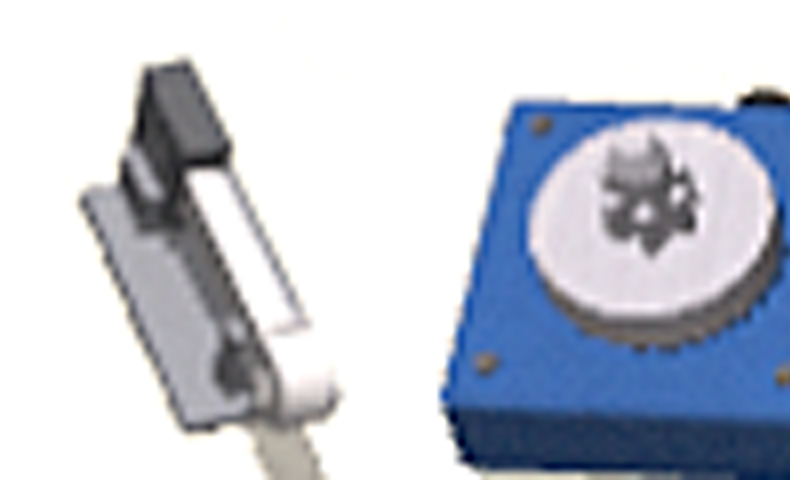

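```bash
cat > plan.py <<'E'
# usage: plan.py x y z yaw_deg(of tool x in world) -> units
import sys;from h import *
o=manip.get_obs();Rm=R.from_quat(o["ee_rot"]).as_matrix()
x,y,z,yaw=map(float,sys.argv[1:5])
d=Rm.T@(np.array([x,y,z])-o["position"])/0.04
cur=np.degrees(np.arctan2(Rm[1,0],Rm[0,0]))
t=-((yaw-cur+180)%360-180)
print("pos",o["position"].round(4),"yaw",cur.round(2),"units",d.round(3),"turn",round(t/6,3),"t",o["clock"],"gw",o["grip_width"],"F",o["ft_force"].round(1))
E
cat > cap.py <<'E'
import sys;from h import *
n,f=sys.argv[1:3]
c=get_calibration(n);p,d=camera(n)
np.savez(f"pics/{f}.npz",p=p,d=d,**c)
cv2.imwrite(f"pics/{f}.png",np.clip(p[:,:,::-1]*1.5,0,255).astype('uint8'))
E
python3 plan.py 0.45 0.265 0.25 178
```

```text
pos [0.2211 0.5842 0.192 ] yaw 159.27 units [-8.177 -5.441 -1.443] turn -3.121 t 0.15 gw 0.997561768001863 F [ 0.2 -0.8 -0.1]
```

```bash
python3 plan.py 0.60 0.265 0.22 178
python3 -m pendant '[[0,0,-1.5,0,0],[-1,-1,-1.5,-1,0],[-2,-2,-1.5,-2,0],[-4,-3,-1.5,-3.1,0],[-5,-4,-1.5,-3.1,0]]'
```

```text
pos [0.2211 0.5842 0.192 ] yaw 159.27 units [-11.684  -4.113  -0.694] turn -3.121 t 0.15 gw 0.997561768001863 F [ 0.2 -0.8 -0.1]
clock: 0.78
position: [0.3428, 0.3796, 0.2524]
ee_rot: [0.018, 1.0, -0.0, 0.0]
ft_force: [1.0, 1.0, 0.3]
grip_width: 1.0
```

```bash
python3 plan.py 0.60 0.265 0.22 178
```

```text
pos [0.3428 0.3796 0.2524] yaw 177.95 units [-6.529 -2.633  0.811] turn -0.008 t 0.775 gw 1.0003226426989646 F [1.  1.  0.3]
```

```bash

python3 -m pendant '[[-2,-1,0.3,0,0],[-4,-2,0.8,0,0],[-6,-2.6,0.8,0,0],[-6.5,-2.6,0.8,0,0],[-6.5,-2.6,0.8,0,0]]'; python3 cap.py wrist w1
```

```text
clock: 1.4
position: [0.5999, 0.2653, 0.2195]
ee_rot: [0.02, 1.0, -0.001, -0.0]
ft_force: [0.6, 0.8, -0.1]
grip_width: 0.999
```

View pics/w1.png

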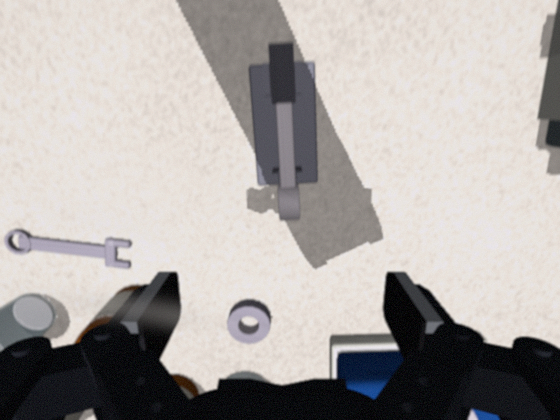

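```bash
python3 - <<'E'
from h import *
z=np.load("pics/w1.npz");p=z["p"]
cv2.imwrite("pics/w1c.png",cv2.resize(np.clip(p[30:230,230:340,::-1].astype(float)*2.2,0,255).astype('uint8'),None,fx=3,fy=3,interpolation=cv2.INTER_CUBIC))
c={k:z[k] for k in ["vfov","cx","cy","distortion","position","rotation"]};c["vfov"]=float(c["vfov"])
d=z["d"];np.set_printoptions(precision=4,suppress=True)
P=deproj(c,[(u,v) for v in range(420) for u in range(560)],d).reshape(420,560,3)
for v in (55,70,85,95,120,140,160,203):
    m=(P[v,230:340,2]>(0.05))
    u=np.where(m)[0]+230
    print(v,u.min(),u.max(),np.median(P[v,u],0), P[v,u,1].min(),P[v,u,1].max())
E
```

```text
55 269 293 [0.4832 0.2696 0.0695] 0.2590463272127646 0.2800686633440829
70 270 294 [0.4954 0.27   0.0693] 0.25937097564858835 0.28064594414054533
85 271 295 [0.5079 0.2704 0.0694] 0.2596021955887425 0.28119067201928405
95 272 295 [0.5164 0.2705 0.0693] 0.26011564588865954 0.28093316281891423
120 246 292 [0.5388 0.2702 0.0561] 0.26351008582850244 0.27792992102603425
140 278 320 [0.5577 0.2705 0.0562] 0.2636394654483798 0.27835821535059796
160 277 294 [0.5772 0.2708 0.0563] 0.2638134938390613 0.2787287077443396
203 279 299 [0.6196 0.2722 0.0636] 0.2621639352196273 0.2822946871763376
```

View pics/w1c.png

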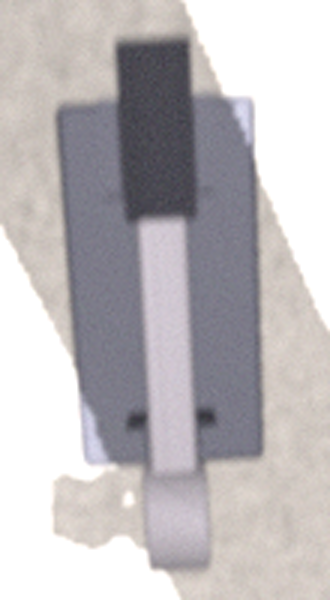

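Hub top centre is near px (284,72), arm at (285,140) and eye at (289,203). The heights of 69/56/64 mm match the small lever exactly, so this is the one. Grip point is about (0.553, 0.2706) with the lever yawed about 1.1°.

```bash
python3 plan.py 0.553 0.2706 0.085 181.1;python3 plan.py 0.553 0.2706 0.025 181.1
```

```text
pos [0.6022 0.2631 0.2187] yaw 177.56 units [1.237 0.145 3.341] turn -0.589 t 1.45 gw 1.0013426724848915 F [-0.7 -3.5 -1.4]
pos [0.6022 0.2631 0.2187] yaw 177.56 units [1.237 0.15  4.841] turn -0.589 t 1.45 gw 1.0013426724848915 F [-0.7 -3.5 -1.4]
```

```bash
python3 -m pendant '[[0.4,0,1,-0.3,0],[1.2,0.1,2.3,-0.6,0],[1.2,0.1,3.3,-0.6,0.4],[1.2,0.1,3.3,-0.6,0.4],[1.2,0.1,3.3,-0.6,0.4]]';python3 plan.py 0.553 0.2706 0.025 181.1
```

```text
clock: 2.08
position: [0.5509, 0.2739, 0.0905]
ee_rot: [-0.013, 1.0, 0.0, 0.001]
ft_force: [-0.1, -0.9, 0.7]
grip_width: 0.601
pos [0.5509 0.2739 0.0905] yaw -178.56 units [-0.047 -0.086  1.636] turn 0.057 t 2.075 gw 0.6011723542782762 F [-0.1 -0.9  0.7]
```

```bash
python3 cap.py wrist w2; python3 plan.py 0.553 0.2706 0.025 181.1; python3 - <<'E'
from h import *
z=np.load("pics/w2.npz");p=z["p"]
c={k:z[k] for k in ["vfov","cx","cy","distortion","position","rotation"]};c["vfov"]=float(c["vfov"])
d=z["d"];np.set_printoptions(precision=4,suppress=True)
P=deproj(c,[(u,v) for v in range(420) for u in range(560)],d).reshape(420,560,3)
for v in range(60,360,20):
    m=(P[v,200:360,2]>(0.05))
    u=np.where(m)[0]+200
    if len(u):print(v,u.min(),u.max(),np.median(P[v,u],0))
E
```

```text
pos [0.5512 0.2741 0.0908] yaw -178.56 units [-0.038 -0.091  1.646] turn 0.056 t 2.125 gw 0.6015386582623619 F [0.3 0.3 1.4]
60 226 234 [0.4769 0.2722 0.2718]
100 208 296 [0.4739 0.2701 0.0692]
120 258 346 [0.4847 0.2704 0.0691]
140 258 295 [0.4958 0.27   0.0694]
160 258 326 [0.5072 0.2706 0.0691]
180 259 295 [0.5191 0.2708 0.0693]
200 265 289 [0.5349 0.271  0.0563]
220 204 288 [0.5486 0.2713 0.0559]
240 265 298 [0.5626 0.2722 0.0562]
260 234 288 [0.5771 0.2722 0.056 ]
280 200 359 [0.5442 0.2713 0.1458]
300 200 359 [0.5548 0.2706 0.1425]
320 200 359 [0.5597 0.2716 0.1509]
340 200 359 [0.555  0.2538 0.1691]
```

View pics/w2.png

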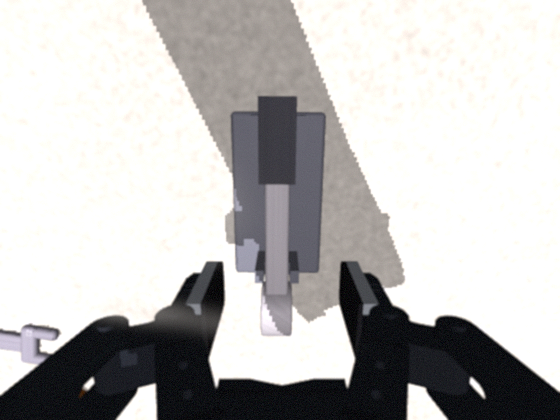

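The lever lies centred between the fingers (arm at u≈277, hub at v 97–183). Descend and grip.

```bash
python3 -m pendant '[[0,-0.08,0.6,0,0.4],[0,-0.08,1.2,0,0.4],[0,-0.08,1.63,0,0.4],[0,-0.08,1.63,0,0.4],[0,-0.08,1.63,0,0.6]]' 60 && python3 -m pendant '[[0,0,0,0,0.9],[0,0,0,0,1],[0,0,0,0,1],[0,0,0,0,1],[0,0,0,0,1]]' 60;python3 plan.py 0.553 0.2706 0.12 181.1
```

```text
clock: 2.75
position: [0.5506, 0.2709, 0.0247]
ee_rot: [-0.013, 1.0, 0.0, 0.001]
ft_force: [-1.1, -0.2, -0.8]
grip_width: 0.405
clock: 3.38
position: [0.5497, 0.2705, 0.0234]
ee_rot: [-0.013, 1.0, 0.0, -0.0]
ft_force: [-0.2, -0.7, 0.6]
grip_width: -0.0
pos [0.5497 0.2705 0.0234] yaw -178.53 units [-8.100e-02  1.000e-03 -2.415e+00] turn 0.062 t 3.375 gw -0.0004000936013922107 F [-0.2 -0.7  0.6]
```

```bash
python3 cap.py wrist w3; python3 cap.py scene s3; python3 - <<'E'
import cv2
i=cv2.imread("pics/s3.png")[100:280,230:450];cv2.imwrite("pics/s3c.png",cv2.resize(i,None,fx=3.3,fy=3.3,interpolation=2))
E
```

```text
(no output)
```

View pics/w3.png

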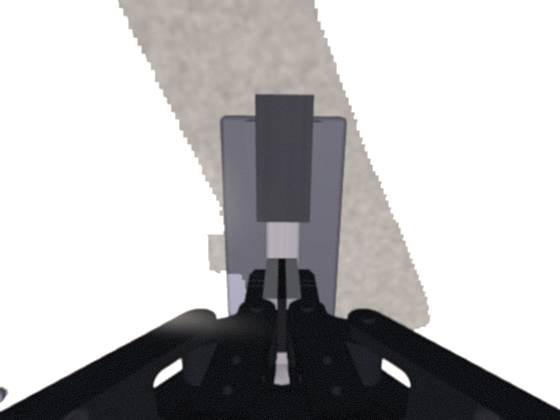

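View pics/s3c.png

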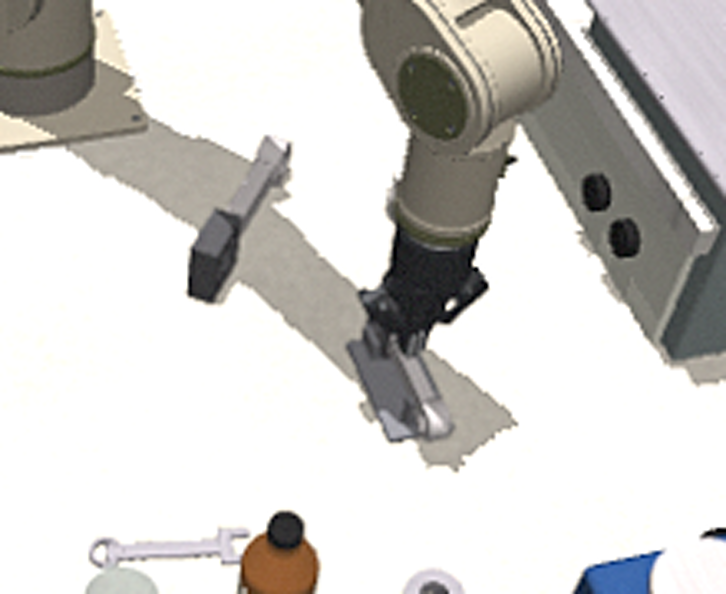

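```bash
python3 -m pendant '[[0,0,-0.3,0,1],[0,0,-0.6,0,1],[0,0,-0.6,0,1]]' 60; python3 cap.py wrist w4; python3 - <<'E'
from h import *
for f in ("w3","w4"):
    z=np.load(f"pics/{f}.npz");d=z["d"]
    c={k:z[k] for k in ["vfov","cx","cy","distortion","position","rotation"]};c["vfov"]=float(c["vfov"])
    q=[(284,110),(284,200),(283,240),(283,265),(281,280),(270,285),(292,285),(281,300),(281,370),(230,150)]
    print(np.c_[q,deproj(c,q,d)].round(4))
E
```

```text
clock: 3.85
position: [0.5508, 0.271, 0.0492]
ee_rot: [-0.013, 1.0, 0.001, 0.001]
ft_force: [-0.1, 0.4, 0.0]
grip_width: -0.003
[[2.840e+02 1.100e+02 4.774e-01 2.699e-01 6.940e-02]
 [2.840e+02 2.000e+02 5.124e-01 2.709e-01 6.870e-02]
 [2.830e+02 2.400e+02 5.345e-01 2.712e-01 5.670e-02]
 [2.830e+02 2.650e+02 5.388e-01 2.712e-01 7.410e-02]
 [2.810e+02 2.800e+02 5.391e-01 2.704e-01 8.650e-02]
 [2.700e+02 2.850e+02 5.390e-01 2.664e-01 9.070e-02]
 [2.920e+02 2.850e+02 5.397e-01 2.745e-01 8.900e-02]
 [2.810e+02 3.000e+02 5.398e-01 2.704e-01 9.940e-02]
 [2.810e+02 3.700e+02 6.063e-01 2.721e-01 5.690e-02]
 [2.300e+02 1.500e+02 5.000e-01 2.410e-01 1.060e-02]]
[[2.840e+02 1.100e+02 4.786e-01 2.706e-01 6.870e-02]
 [2.840e+02 2.000e+02 5.201e-01 2.718e-01 6.930e-02]
 [2.830e+02 2.400e+02 5.460e-01 2.721e-01 5.590e-02]
 [2.830e+02 2.650e+02 5.401e-01 2.717e-01 9.890e-02]
 [2.810e+02 2.800e+02 5.398e-01 2.708e-01 1.126e-01]
 [2.700e+02 2.850e+02 5.399e-01 2.668e-01 1.163e-01]
 [2.920e+02 2.850e+02 5.396e-01 2.749e-01 1.166e-01]
 [2.810e+02 3.000e+02 5.409e-01 2.709e-01 1.248e-01]
 [2.810e+02 3.700e+02 6.239e-01 2.730e-01 6.390e-02]
 [2.300e+02 1.500e+02 5.042e-01 2.379e-01 1.080e-02]]
```

View pics/w4.png

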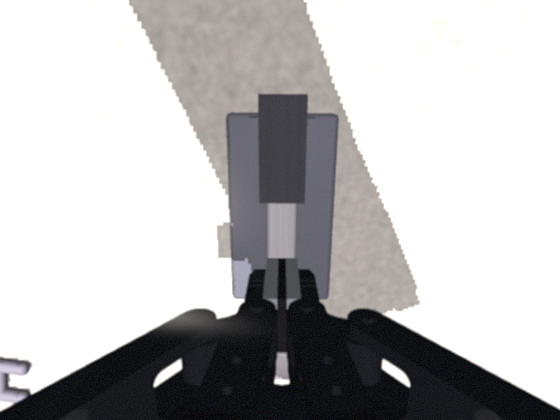

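```bash
python3 - <<'E'
from h import *
for f,T in (("w3",(.5497,.2705,.0234)),("w4",(.5508,.271,.0492))):
    z=np.load(f"pics/{f}.npz");d=z["d"]
    c={k:z[k] for k in ["vfov","cx","cy","distortion","position","rotation"]};c["vfov"]=float(c["vfov"])
    T=np.array(T)
    print(c["position"], R.from_quat(c["rotation"]).as_matrix()[:,2])
    for dz in (0,.01,.02,.03,.04,.05,.06): print(dz,proj(c,[T+[-.011,0,dz],T+[.011,0,dz]]).round(0).tolist())
    q=[(282,v) for v in range(244,300,4)]
    print(np.c_[q,deproj(c,q,d),[d[v,u] for u,v in q]].round(4))
E
```

```text
[0.47610691 0.26891826 0.20493644] [ 0.2896597   0.00763721 -0.95709923]
0 [[281.0, 225.0], [280.0, 261.0]]
0.01 [[281.0, 231.0], [280.0, 269.0]]
0.02 [[281.0, 238.0], [280.0, 278.0]]
0.03 [[281.0, 246.0], [280.0, 287.0]]
0.04 [[281.0, 254.0], [280.0, 298.0]]
0.05 [[281.0, 264.0], [280.0, 310.0]]
0.06 [[281.0, 275.0], [280.0, 324.0]]
[[2.820e+02 2.440e+02 5.370e-01 2.708e-01 5.560e-02 1.606e-01]
 [2.820e+02 2.480e+02 5.387e-01 2.708e-01 5.630e-02 1.604e-01]
 [2.820e+02 2.520e+02 5.406e-01 2.709e-01 5.650e-02 1.608e-01]
 [2.820e+02 2.560e+02 5.421e-01 2.709e-01 5.760e-02 1.601e-01]
 [2.820e+02 2.600e+02 5.388e-01 2.708e-01 6.910e-02 1.482e-01]
 [2.820e+02 2.640e+02 5.388e-01 2.708e-01 7.300e-02 1.444e-01]
 [2.820e+02 2.680e+02 5.389e-01 2.708e-01 7.670e-02 1.410e-01]
 [2.820e+02 2.720e+02 5.391e-01 2.708e-01 7.980e-02 1.380e-01]
 [2.820e+02 2.760e+02 5.393e-01 2.708e-01 8.290e-02 1.352e-01]
 [2.820e+02 2.800e+02 5.385e-01 2.708e-01 8.750e-02 1.305e-01]
 [2.820e+02 2.840e+02 5.392e-01 2.708e-01 8.940e-02 1.288e-01]
 [2.820e+02 2.880e+02 5.393e-01 2.708e-01 9.220e-02 1.262e-01]
 [2.820e
[... 637 characters left out ...]
1e-01]
 [2.820e+02 2.560e+02 5.551e-01 2.718e-01 5.670e-02 1.891e-01]
 [2.820e+02 2.600e+02 5.399e-01 2.713e-01 9.450e-02 1.486e-01]
 [2.820e+02 2.640e+02 5.400e-01 2.713e-01 9.820e-02 1.451e-01]
 [2.820e+02 2.680e+02 5.402e-01 2.713e-01 1.016e-01 1.419e-01]
 [2.820e+02 2.720e+02 5.401e-01 2.712e-01 1.053e-01 1.383e-01]
 [2.820e+02 2.760e+02 5.401e-01 2.712e-01 1.086e-01 1.351e-01]
 [2.820e+02 2.800e+02 5.398e-01 2.712e-01 1.124e-01 1.314e-01]
 [2.820e+02 2.840e+02 5.401e-01 2.712e-01 1.151e-01 1.289e-01]
 [2.820e+02 2.880e+02 5.402e-01 2.712e-01 1.179e-01 1.263e-01]
 [2.820e+02 2.920e+02 5.396e-01 2.712e-01 1.216e-01 1.225e-01]
 [2.820e+02 2.960e+02 5.400e-01 2.712e-01 1.237e-01 1.206e-01]]
```

```bash
python3 - <<'E'
import cv2
a=cv2.imread("pics/w4.png")[190:420,180:390];cv2.imwrite("pics/w4c.png",cv2.resize(a,None,fx=2.6,fy=2.6,interpolation=2))
E
```

```text
(no output)
```

View pics/w4c.png

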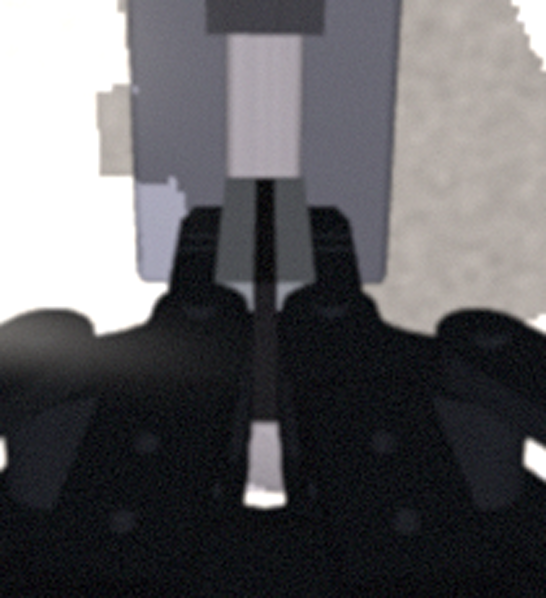

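```bash
python3 - <<'E'
from h import *
for f,T in (("w1",(.6022,.2631,.2187)),("w2",(.5512,.2741,.0908)),("w4",(.5508,.271,.0492))):
    z=np.load(f"pics/{f}.npz");d=z["d"]
    c={k:z[k] for k in ["vfov","cx","cy","distortion","position","rotation"]};c["vfov"]=float(c["vfov"])
    P=deproj(c,[(u,v) for v in range(420) for u in range(560)],d).reshape(420,560,3)
    near=(d>0)&(d<.165)
    near[300:]=False
    rel=P-np.array(T)
    ys,xs=np.where(near)
    z0=rel[ys,xs,2]; o=np.argsort(z0)[:400:40]
    print(f,[(int(xs[i]),int(ys[i]),rel[ys[i],xs[i]].round(4).tolist()) for i in o], "cam-tcp",(c["position"]-T).round(4))
E
```

```text
w1 [(178, 276, [-0.0102, -0.04, 0.0522]), (177, 273, [-0.0124, -0.0397, 0.0538]), (178, 290, [-0.0051, -0.0399, 0.0546]), (387, 284, [-0.0051, 0.0457, 0.0557]), (389, 276, [-0.0092, 0.0461, 0.0566]), (390, 272, [-0.0113, 0.0462, 0.0572]), (402, 273, [-0.011, 0.0508, 0.0578]), (387, 294, [-0.002, 0.0452, 0.0582]), (173, 275, [-0.014, -0.0396, 0.0587]), (175, 290, [-0.0076, -0.0395, 0.0591])] cam-tcp [-0.0758  0.0058  0.1824]
w2 [(223, 263, [-0.0073, -0.0258, 0.0411]), (224, 292, [0.0059, -0.0253, 0.0433]), (222, 263, [-0.0089, -0.0257, 0.0446]), (222, 274, [-0.0042, -0.0256, 0.0455]), (340, 294, [0.0039, 0.0259, 0.0461]), (356, 262, [-0.012, 0.0314, 0.0469]), (209, 263, [-0.0102, -0.0306, 0.0475]), (222, 284, [-0.0007, -0.0253, 0.048]), (215, 264, [-0.0103, -0.0279, 0.0485]), (356, 264, [-0.0121, 0.0309, 0.0491])] cam-tcp [-0.0743 -0.0019  0.181 ]
w4 [(262, 149, [-0.0545, -0.0102, 0.018]), (260, 99, [-0.0766, -0.0112, 0.0185]), (280, 160, [-0.0497, -0.0016, 0.0187]), (283, 177, [-0.0417, -0.0, 0.0188]), (292, 108, [-0.0732, 0.0032, 0.0189]), (290, 152, [-0.0536, 0.0029, 0.019]), (288, 100, [-0.0765, 0.0013, 0.019]), (302, 162, [-0.0491, 0.0087, 0.0191]), (274, 101, [-0.0759, -0.005, 0.0191]), (272, 98, [-0.0772, -0.0059, 0.0191])] cam-tcp [-0.0741 -0.0018  0.1813]
```

The fingers shut in empty air just above the arm. By wrist camera and depth, the real finger ends lie about 42 mm behind the reported TCP when shut (47 mm at half open, 56 mm fully open). I'll apply that offset and descend carefully.

```bash
python3 -m pendant '[[0,0,0,0,0.5],[0,0,0,0,0.5],[0,0,0,0,0.5],[0,0,0.4,0,0.5],[0,0,0.7,0,0.5]]' 60 && python3 -m pendant '[[0,0,0.3,0,0.5],[0,0,0.6,0,0.5],[0,0,0.9,0,0.5],[0,0,0.95,0,0.5],[0,0,0.95,0,0.5]]' ;python3 plan.py 0.553 0.2706 -0.018 181.1; python3 cap.py wrist w5
```

```text
clock: 4.53
position: [0.5491, 0.2702, 0.0177]
ee_rot: [-0.013, 1.0, -0.0, -0.001]
ft_force: [0.2, -0.2, -0.4]
grip_width: 0.503
clock: 5.15
position: [0.5499, 0.2705, -0.0185]
ee_rot: [-0.013, 1.0, 0.0, 0.0]
ft_force: [0.7, -0.5, -0.4]
grip_width: 0.506
pos [ 0.5499  0.2705 -0.0185] yaw -178.53 units [-0.078  0.001 -0.013] turn 0.061 t 5.15 gw 0.5062752192122638 F [ 0.7 -0.5 -0.4]
```

View pics/w5.png

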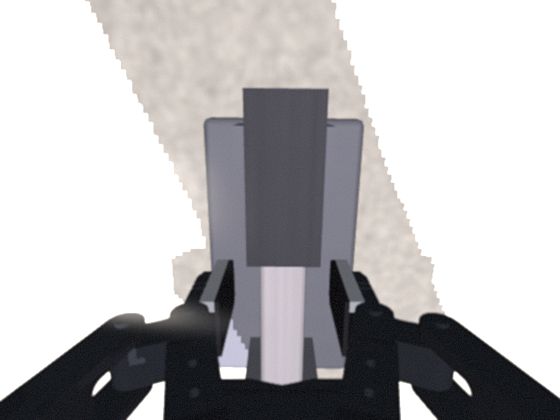

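Now the arm (u 262–305) is truly between the pads. Close.

```bash
python3 -m pendant '[[-0.07,0,0,0,0.7],[-0.07,0,0,0,1],[-0.07,0,0,0,1],[-0.07,0,0,0,1],[-0.07,0,0,0,1]]' 80
```

```text
clock: 5.82
position: [0.5534, 0.2708, -0.0179]
ee_rot: [-0.013, 1.0, 0.0, 0.001]
ft_force: [1.7, -0.1, 5.8]
grip_width: 0.181
```

```bash
python3 -m pendant '[[0,0,-0.3,0,1],[0,0,-0.8,0,1],[0,0,-1.4,0,1],[0,0,-2,0,1],[0,0,-2.3,0,1]]' 80;python3 cap.py wrist w6;  python3 plan.py 0.505 0.04 0.07 180
```

```text
clock: 6.45
position: [0.5531, 0.2709, 0.0757]
ee_rot: [-0.013, 1.0, 0.001, 0.001]
ft_force: [0.1, -1.0, -3.3]
grip_width: 0.18
pos [0.5535 0.2711 0.0765] yaw -178.53 units [ 1.361 -5.745  0.149] turn 0.245 t 6.5 gw 0.17825216666231894 F [ 0.3  0.8 -1.2]
```

View pics/w6.png

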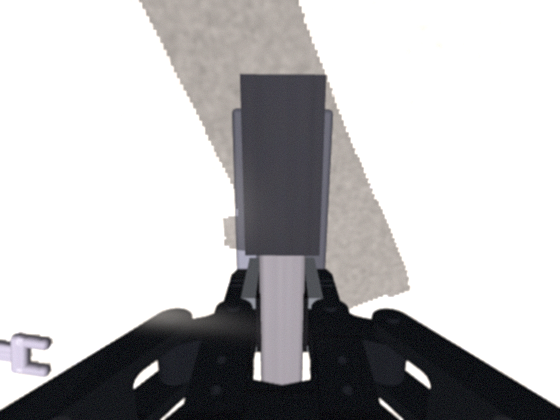

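```bash
python3 -m pendant '[[0.3,-1.2,0,0,1],[0.7,-2.6,0,0.2,1],[1,-4,0,0.2,1],[1.3,-5.2,0,0.2,1],[1.36,-5.74,0.1,0.2,1]]';python3 -m pendant '[[0,0,0.5,0,1],[0,0,1,0,1],[0,0,1.5,0,1],[0,0,2,0,1],[0,0,2,0,1]]' ;python3 cap.py wrist w7;  python3 plan.py 0.505 0.04 -0.037 180
python3 - <<'E'
from h import *
z=np.load(f"pics/w7.npz");d=z["d"]
c={k:z[k] for k in ["vfov","cx","cy","distortion","position","rotation"]};c["vfov"]=float(c["vfov"])
P=deproj(c,[(u,v) for v in range(420) for u in range(560)],d).reshape(420,560,3)
for v in range(60,400,20):print(v,P[v,284].round(4), P[v,100].round(4))
E
```

```text
clock: 7.12
position: [0.503, 0.0364, 0.0693]
ee_rot: [-0.001, 1.0, -0.0, -0.0]
ft_force: [-0.4, 0.6, -2.4]
grip_width: 0.172
clock: 7.75
position: [0.5024, 0.0393, -0.012]
ee_rot: [-0.002, 1.0, -0.0, -0.002]
ft_force: [-0.9, -1.0, -3.1]
grip_width: 0.179
pos [ 0.5033  0.0395 -0.011 ] yaw -179.73 units [-0.043  0.014  0.65 ] turn 0.045 t 7.8 gw 0.1794878769691025 F [ 0.4  0.6 -2.1]
60 [0.409  0.0403 0.0018] [ 4.095e-01 -4.240e-02 -1.000e-04]
80 [0.4226 0.04   0.0759] [ 0.4178 -0.0441 -0.001 ]
100 [0.4275 0.04   0.0759] [ 0.4266 -0.0449  0.    ]
120 [0.4324 0.0401 0.0756] [ 0.4355 -0.046   0.0005]
140 [0.4377 0.0401 0.074 ] [ 0.4447 -0.0471  0.0011]
160 [0.443  0.0402 0.0753] [ 0.4546 -0.0496 -0.0011]
180 [0.4483 0.0402 0.0761] [ 4.644e-01 -5.060e-02 -2.000e-04]
200 [0.4542 0.0403 0.0752] [ 4.746e-01 -5.200e-02 -2.000e-04]
220 [0.4601 0.0403 0.0754] [ 0.4855 -0.0539 -0.0008]
240 [0.4666 0.0404 0.0745] [ 0.4962 -0.055   0.    ]
260 [0.479  0.0405 0.0613] [ 5.075e-01 -5.660e-02  1.000e-04]
280 [0.4865 0.0406 0.0615] [ 5.195e-01 -5.850e-02 -3.000e-04]
300 [0.4938 0.0406 0.0623] [ 5.319e-01 -6.030e-02 -5.000e-04]
320 [0.5023 0.0407 0.0616] [ 0.5438 -0.0614  0.0006]
340 [0.5112 0.0408 0.0609] [ 5.575e-01 -6.380e-02 -2.000e-04]
360 [0.5185 0.0408 0.0627] [ 0.4912 -0.0063  0.0957]
380 [0.5284 0.0409 0.0616] [ 0.4916 -0.0032  0.102 ]
```

View pics/w7.png

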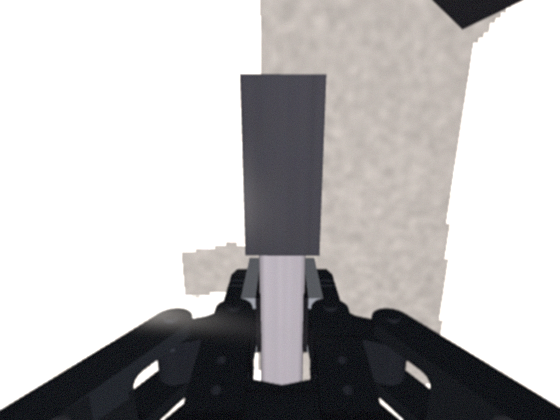

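Lever is level, and the hub top at 75.6 mm puts its underside 25 mm up. The bench below is clear apart from the big lever at the top-right corner. Lower it.

```bash
python3 -m pendant '[[0,0,0.3,0,1],[0,0,0.5,0,1],[0,0,0.6,0,1],[0,0,0.63,0,1],[0,0,0.63,0,1]]'
```

```text
clock: 8.43
position: [0.5042, 0.0397, -0.0357]
ee_rot: [-0.002, 1.0, 0.0, 0.0]
ft_force: [0.3, 0.5, -2.8]
grip_width: 0.173
```

```bash
python3 -m pendant '[[0,0,0.03,0,1],[0,0,0.05,0,1]]'; python3 -m pendant '[[0,0,0,0,0.8],[0,0,0,0,0.6],[0,0,0,0,0.5],[0,0,0,0,0.5],[0,0,-0.2,0,0.5]]'; python3 cap.py wrist w8; python3 - <<'E'
from h import *
z=np.load(f"pics/w8.npz");d=z["d"]
c={k:z[k] for k in ["vfov","cx","cy","distortion","position","rotation"]};c["vfov"]=float(c["vfov"])
P=deproj(c,[(u,v) for v in range(420) for u in range(560)],d).reshape(420,560,3)
for v in range(60,400,20):print(v,P[v,284].round(4))
E
```

```text
clock: 8.68
position: [0.5045, 0.0397, -0.0372]
ee_rot: [-0.002, 1.0, 0.0, 0.0]
ft_force: [-2.1, -0.6, 9.7]
grip_width: 0.178
clock: 9.3
position: [0.5036, 0.0396, -0.0299]
ee_rot: [-0.002, 1.0, -0.0, -0.001]
ft_force: [0.7, 0.3, 0.6]
grip_width: 0.501
60 [ 0.412   0.0404 -0.001 ]
80 [0.4197 0.0405 0.001 ]
100 [0.4283 0.0402 0.0529]
120 [0.4336 0.0403 0.052 ]
140 [0.4391 0.0403 0.0514]
160 [0.4301 0.0396 0.1517]
180 [0.4507 0.0404 0.0511]
200 [0.4569 0.0404 0.0509]
220 [0.4633 0.0405 0.0504]
240 [0.4701 0.0406 0.0501]
260 [0.4832 0.0407 0.0364]
280 [0.4911 0.0408 0.0366]
300 [0.5001 0.0409 0.0356]
320 [0.5084 0.0409 0.0361]
340 [0.5182 0.041  0.0351]
360 [0.5286 0.0411 0.0338]
380 [0.5376 0.0412 0.0348]
```

View pics/w8.png

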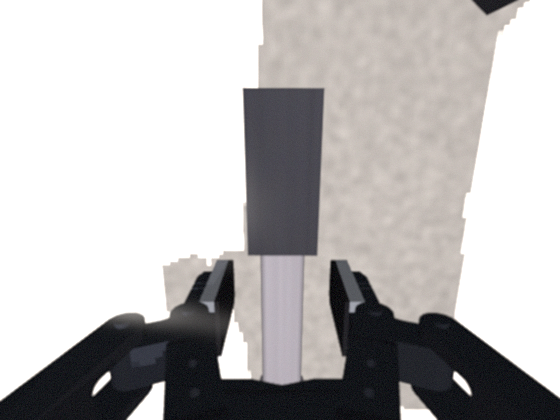

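Lever stands free on edge (hub v 88–255, jaws clear both sides). Now raise, step to its +y side, shut the fingers and push the top edge over towards −y.

```bash
python3 -m pendant '[[0,0,-0.6,0,0.5],[0,0,-1.2,0,0.5],[0,0,-1.7,0,0.5],[0.3,0.7,-1.7,0,0.8],[0.66,1.25,-1.7,0,1]]'; python3 -m pendant '[[0,0,0,0,1],[0,0,0.4,0,1],[0,0,0.8,0,1],[0,0,1.1,0,1],[0,0,1.1,0,1]]';  python3 plan.py 0.477 0.09 -0.007 180
```

```text
clock: 9.98
position: [0.4776, 0.0905, 0.0389]
ee_rot: [-0.002, 1.0, 0.0, 0.001]
ft_force: [-0.8, 0.9, -0.6]
grip_width: 0.084
clock: 10.6
position: [0.4766, 0.0888, -0.0072]
ee_rot: [-0.002, 1.0, -0.001, -0.001]
ft_force: [-0.4, 0.1, 0.2]
grip_width: -0.002
pos [ 0.4766  0.0888 -0.0072] yaw -179.76 units [-0.011  0.029 -0.005] turn 0.04 t 10.6 gw -0.001543114416759355 F [-0.4  0.1  0.2]
```

```bash
python3 -m pendant '[[0,-0.3,0,0,1],[0,-0.55,0,0,1],[0,-0.75,0,0,1],[0,-0.95,0,0,1],[0,-1.1,0,0,1]]'; python3 cap.py wrist w9
```

```text
clock: 11.22
position: [0.4776, 0.0449, -0.0057]
ee_rot: [-0.002, 1.0, 0.0, 0.0]
ft_force: [-0.7, 0.4, -0.1]
grip_width: -0.001
```

View pics/w9.png

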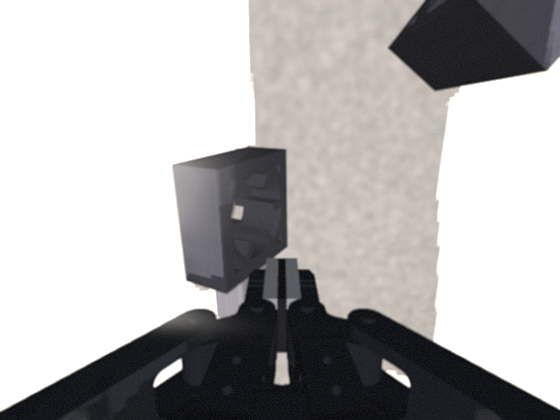

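The hub is tilting over to the left with its bore face showing; let it finish.

```bash
python3 -m pendant '[[0,0,0,0,1],[0,0,0,0,1]]'; python3 cap.py wrist w10
```

```text
clock: 11.52
position: [0.4776, 0.0459, -0.0058]
ee_rot: [-0.003, 1.0, 0.0, -0.0]
ft_force: [0.2, 0.7, -1.4]
grip_width: 0.001
```

View pics/w10.png

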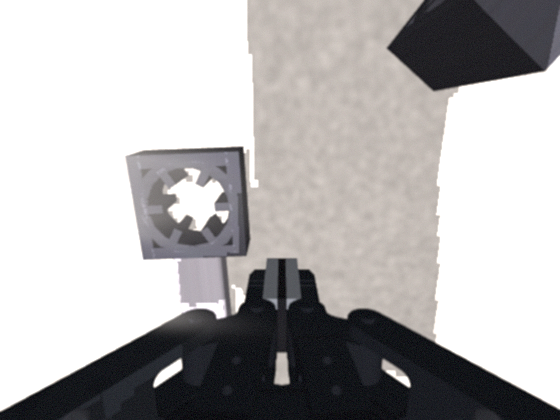

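Flat on its face, bore at px (195,203). Rise and look to get its pose.

```bash
python3 -m pendant '[[0,0,-0.8,0,0.8],[-0.3,-0.5,-1.8,0,0.5],[-0.5,-1,-2.3,0,0.2],[-0.5,-1,-2.3,0,0],[-0.5,-1,-2.3,0,0]]'; python3 cap.py wrist w11; python3 plan.py .45 0 .08 180
```

```text
clock: 12.2
position: [0.497, 0.0065, 0.0852]
ee_rot: [-0.003, 1.0, 0.0, -0.001]
ft_force: [-0.8, -0.1, -0.0]
grip_width: 1.001
pos [0.4968 0.0066 0.085 ] yaw -179.66 units [ 1.172 -0.157  0.128] turn 0.056 t 12.25 gw 1.0020871924888455 F [ 0.4 -0.3  0.1]
```

View pics/w11.png

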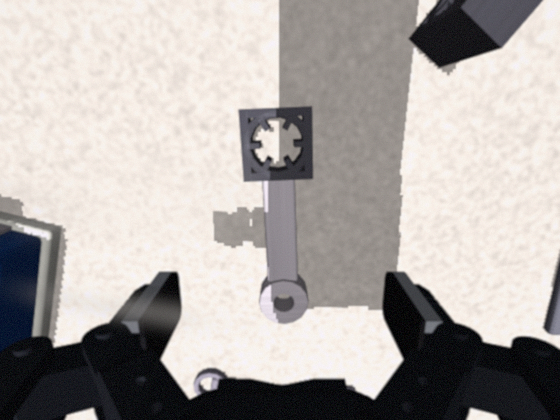

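```bash
cat > lev.py <<'E'
import sys;from h import *
z=np.load(f"pics/{sys.argv[1]}.npz");d=z["d"];p=z["p"]
zt=float(sys.argv[2])
c={k:z[k] for k in ["vfov","cx","cy","distortion","position","rotation"]};c["vfov"]=float(c["vfov"])
x0,y0,x1,y1=map(int,sys.argv[3:7])
g=p.max(2)
m=np.zeros(g.shape,np.uint8);m[y0:y1,x0:x1]=(g[y0:y1,x0:x1]<int(sys.argv[7]))*255
m=cv2.morphologyEx(m,cv2.MORPH_OPEN,np.ones((5,5)))
cs,_=cv2.findContours(m,cv2.RETR_EXTERNAL,cv2.CHAIN_APPROX_NONE);k=max(cs,key=cv2.contourArea)
print("px bbox",cv2.boundingRect(k))
W=plane(c,k.reshape(-1,2),zt)[:,:2]
r=cv2.minAreaRect((W*1000).astype(np.float32));print("rect mm",r)
E
python3 lev.py w11 0.022 230 95 325 185 75;python3 - <<'E'
from h import *
z=np.load(f"pics/w11.npz");d=z["d"];p=z["p"]
c={k:z[k] for k in ["vfov","cx","cy","distortion","position","rotation"]};c["vfov"]=float(c["vfov"])
print(p[145,243],p[145,308],p[115,235],p[112,290],p[140,330],p[190,280])
e=plane(c,[(284,299)],.022);h=plane(c,[(276,143)],.022);print(e,h,np.linalg.norm(e-h))
print(deproj(c,[(245,140),(308,140),(280,230),(300,290)],d))
E
```

```text
px bbox (244, 106, 69, 75)
rect mm ((448.6234436035156, 3.5632781982421875), (50.310760498046875, 48.496456146240234), 1.8437687158584595)
[65 65 72] [33 32 37] [166 160 154] [38 39 42] [96 94 91] [100  97 102]
[[0.57018047 0.00934552 0.022     ]] [[0.44758541 0.00274269 0.022     ]] 0.12277274204671527
[[ 0.44568476 -0.01877592  0.02193818]
 [ 0.4454648   0.02500104  0.02125352]
 [ 0.51309024  0.00584763  0.01846329]
 [ 0.56204065  0.02192773  0.02204726]]
```

Hub centre is (0.448, 0.003), eye (0.570, 0.009), spacing 123 mm (given 125), heights 22/18.5 mm (given 22/19). Flat and released, with yaw about 3°. Now grasp the hub across its 50 mm.

```bash
python3 plan.py .448 0.003 0.02 182.9; python3 plan.py .448 0.003 -0.044 182.9
```

```text
pos [0.4968 0.0066 0.085 ] yaw -179.66 units [ 1.218 -0.082  1.628] turn -0.427 t 12.25 gw 1.0020871924888455 F [ 0.4 -0.3  0.1]
pos [0.4968 0.0066 0.085 ] yaw -179.66 units [ 1.215 -0.082  3.228] turn -0.427 t 12.25 gw 1.0020871924888455 F [ 0.4 -0.3  0.1]
```

```bash
python3 -m pendant '[[0.6,0,0.3,-0.2,0],[1.2,-0.08,0.9,-0.43,0],[1.22,-0.08,1.6,-0.43,0],[1.22,-0.08,1.6,-0.43,0],[1.22,-0.08,1.6,-0.43,0]]'; python3 plan.py .448 0.003 -0.044 182.9;python3 cap.py wrist w12;
```

```text
clock: 12.88
position: [0.4493, 0.0025, 0.0226]
ee_rot: [-0.025, 1.0, -0.0, 0.0]
ft_force: [-0.5, -0.3, 0.5]
grip_width: 0.996
pos [0.4493 0.0025 0.0226] yaw -177.12 units [0.033 0.013 1.666] turn -0.003 t 12.875 gw 0.9961622017910612 F [-0.5 -0.3  0.5]
```

View pics/w12.png

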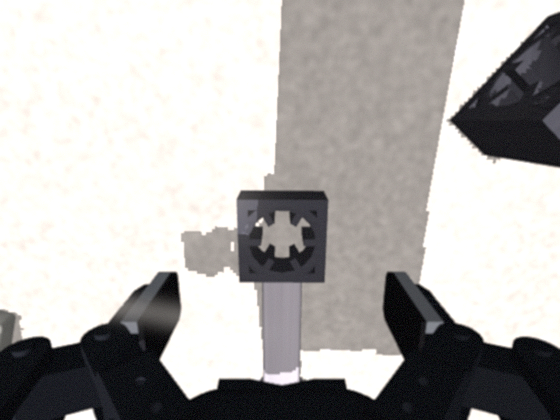

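Hub is centred between the fingers and square to them. Descend and grip.

```bash
python3 -m pendant '[[0.03,0,0.6,0,0],[0.03,0,1.1,0,0],[0.03,0,1.5,0,0],[0.03,0,1.65,0,0],[0.03,0,1.65,0,0]]' 40; python3 -m pendant '[[0,0,0,0,0.2],[0,0,0,0,0.5],[0,0,0,0,1],[0,0,0,0,1],[0,0,0,0,1]]' 40
```

```text
clock: 13.55
position: [0.4482, 0.0022, -0.0434]
ee_rot: [-0.025, 1.0, 0.0, 0.0]
ft_force: [0.4, 0.6, -0.8]
grip_width: 1.001
clock: 14.18
position: [0.45, 0.0024, -0.0416]
ee_rot: [-0.025, 1.0, 0.001, 0.002]
ft_force: [-4.6, -1.3, 24.0]
grip_width: 0.58
```

Grip width of 49 mm is right, but 24 N upward means the finger tips touch the bench. Ease open, raise 4 mm and regrip.

```bash
python3 -m pendant '[[0,0,0,0,0.3],[0,0,-0.13,0,0.3],[0,0,-0.13,0,0.5],[0,0,-0.13,0,1],[0,0,-0.13,0,1]]' 70;  python3 -m pendant '[[0,0,0,0,1],[0,0,0,0,1]]' 70
```

```text
clock: 14.8
position: [0.4482, 0.0022, -0.0376]
ee_rot: [-0.025, 1.0, 0.0, 0.0]
ft_force: [-6.8, 0.4, 17.7]
grip_width: 0.571
clock: 15.05
position: [0.4482, 0.0022, -0.0376]
ee_rot: [-0.025, 1.0, 0.0, 0.0]
ft_force: [-5.6, -0.6, 17.8]
grip_width: 0.568
```

```bash
python3 -m pendant '[[0,0,-0.5,0,1],[0,0,-1.5,0,1],[0,0,-2.8,0,1],[0,0,-4,0,1],[0,0,-4.3,0,1]]' 80;  python3 plan.py .63 -.253 .13 182.9
```

```text
clock: 15.68
position: [0.4491, 0.0023, 0.1359]
ee_rot: [-0.025, 1.0, 0.001, 0.002]
ft_force: [0.7, -0.1, -3.6]
grip_width: 0.565
pos [0.4491 0.0023 0.1359] yaw -177.15 units [-4.2   -6.599  0.158] turn -0.009 t 15.675 gw 0.5646361587578741 F [ 0.7 -0.1 -3.6]
```

```bash
python3 -m pendant '[[-0.8,-1,0,0,1],[-1.7,-2.4,0,0,1],[-2.8,-3.8,0,0,1],[-3.8,-5.2,0,0,1],[-4.2,-6.4,0,0,1]]';python3 -m pendant '[[0,-0.2,0,0,1],[0,-0.2,0,0,1]]'; python3 plan.py .63 -.253 .13 182.9; python3 cap.py wrist w13;python3 cap.py top t13;python3 plan.py .63 -.253 .13 182.9; 
```

```text
clock: 16.3
position: [0.6265, -0.2393, 0.1309]
ee_rot: [-0.026, 1.0, 0.001, -0.001]
ft_force: [0.6, 0.9, -2.0]
grip_width: 0.568
clock: 16.55
position: [0.6247, -0.2477, 0.1314]
ee_rot: [-0.024, 1.0, 0.0, -0.002]
ft_force: [0.3, 0.7, -3.1]
grip_width: 0.563
pos [ 0.6247 -0.2477  0.1314] yaw -177.23 units [-0.125 -0.139  0.034] turn -0.022 t 16.55 gw 0.5633286010233224 F [ 0.3  0.7 -3.1]
pos [ 0.6256 -0.2455  0.1326] yaw -177.06 units [-0.099 -0.194  0.064] turn 0.006 t 16.65 gw 0.5677813087117473 F [-0.6  0.3 -2.5]
```

View pics/w13.png

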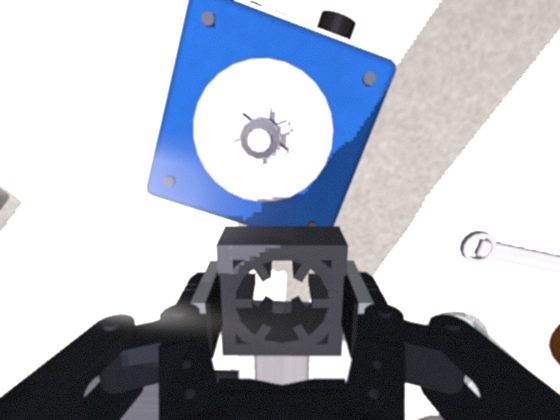

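Shaft nose at (259,139), collar circle at (263,128), and the hub held squarely with its bore near (282,303). Measure.

```bash
python3 - <<'E'
from h import *
z=np.load("pics/w13.npz");d=z["d"];p=z["p"]
c={k:z[k] for k in ["vfov","cx","cy","distortion","position","rotation"]};c["vfov"]=float(c["vfov"])
hsv=cv2.cvtColor(p,cv2.COLOR_RGB2HSV)
m=np.zeros(d.shape,np.uint8);m[40:215,180:345]=((hsv[40:215,180:345,1]<70)&(p[40:215,180:345].max(2)>100))*255
m=cv2.morphologyEx(m,cv2.MORPH_CLOSE,np.ones((15,15)));m=cv2.morphologyEx(m,cv2.MORPH_OPEN,np.ones((15,15)))
k=max(cv2.findContours(m,cv2.RETR_EXTERNAL,cv2.CHAIN_APPROX_NONE)[0],key=cv2.contourArea)
print(cv2.boundingRect(k))
W=plane(c,k.reshape(-1,2),.087)[:,:2]
A=np.c_[2*W,np.ones(len(W))];s=np.linalg.lstsq(A,(W**2).sum(1),rcond=None)[0];print("collar",s[:2],"r",np.sqrt(s[2]+s[:2]@s[:2]))
P=deproj(c,[(259,139),(230,100),(300,160),(282,240),(240,262),(330,340)],d);print(P.round(4))
print("nose",plane(c,[(259,139)],.131))
# rectified top-down view of rib plane z=.107
cen=s[:2];r=.028;n=400
g=np.linspace(-r,r,n);X,Y=np.meshgrid(g,g)
# image up=+x, left=+y
pts=np.stack([cen[0]-Y,cen[1]-X,np.full_like(X,.107)],-1).reshape(-1,3)
uv=proj(c,pts).astype(np.float32).reshape(n,n,2)
o=cv2.remap(p,uv[...,0],uv[...,1],cv2.INTER_CUBIC)
raw=cv2.resize(p[80:200,200:330],None,fx=3.33,fy=3.33,interpolation=2)[:400,:400]
cv2.imwrite("pics/rib.png",np.hstack([o,raw])[:,:,::-1])
E
```

```text
(193, 58, 140, 143)
collar [ 0.56817871 -0.26193981] r 0.0443089681418032
[[ 0.5679 -0.2618  0.1298]
 [ 0.5488 -0.283   0.0867]
 [ 0.5837 -0.2372  0.087 ]
 [ 0.6014 -0.2483  0.1858]
 [ 0.6097 -0.2642  0.1901]
 [ 0.6428 -0.2264  0.1907]]
nose [[ 0.56775116 -0.261725    0.131     ]]
```

View pics/rib.png

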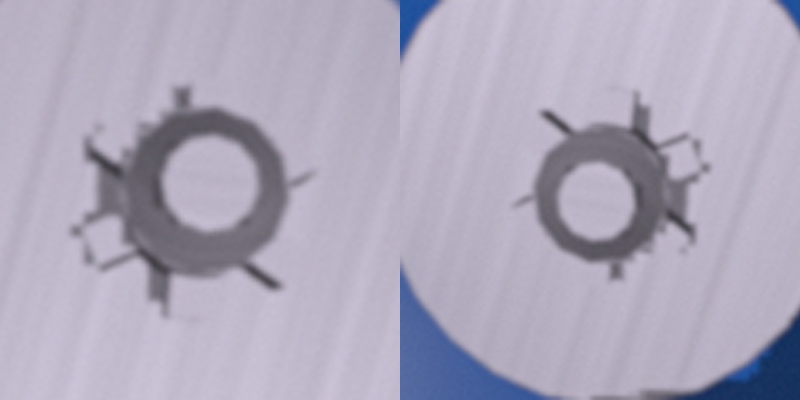

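```bash
python3 - <<'E'
from h import *
z=np.load("pics/w13.npz");d=z["d"];p=z["p"]
c={k:z[k] for k in ["vfov","cx","cy","distortion","position","rotation"]};c["vfov"]=float(c["vfov"])
cv2.imwrite("pics/hub13.png",cv2.resize(np.clip(p[215:375,195:370].astype(float)*2.2,0,255).astype('uint8')[:,:,::-1],None,fx=4,fy=3.7,interpolation=2))
for v in range(225,370,6): print(v,deproj(c,[(250,v),(232,v)],d).round(4).tolist())
E
```

```text
225 [[0.6379, -0.2705, 0.0644], [0.6609, -0.2926, 0.0005]]
231 [[0.6024, -0.2618, 0.1746], [0.6025, -0.2693, 0.1754]]
237 [[0.6021, -0.2611, 0.1824], [0.6024, -0.2684, 0.1825]]
243 [[0.6024, -0.2607, 0.188], [0.6022, -0.2674, 0.1895]]
249 [[0.6034, -0.2603, 0.1916], [0.604, -0.2672, 0.1911]]
255 [[0.6064, -0.2604, 0.1904], [0.6066, -0.2672, 0.1906]]
261 [[0.6087, -0.2603, 0.1908], [0.6089, -0.2671, 0.1912]]
267 [[0.6111, -0.2602, 0.1912], [0.6114, -0.2671, 0.1913]]
273 [[0.6246, -0.2617, 0.1695], [0.6143, -0.2672, 0.1905]]
279 [[0.6244, -0.2612, 0.1757], [0.6163, -0.267, 0.1916]]
285 [[0.6252, -0.2608, 0.1796], [0.6193, -0.2671, 0.191]]
291 [[0.6247, -0.2603, 0.1855], [0.6222, -0.2671, 0.1904]]
297 [[0.6245, -0.2599, 0.1905], [0.6248, -0.2671, 0.1906]]
303 [[0.6275, -0.2599, 0.19], [0.6273, -0.267, 0.1909]]
309 [[0.6387, -0.2608, 0.1768], [0.6295, -0.2669, 0.1918]]
315 [[0.6389, -0.2604, 0.181], [0.6329, -0.267, 0.1907]]
321 [[0.6398, -0.2601, 0.1841], [0.6354, -0.2669, 0.1911]]
327 [[0.6398, -0.2597, 0.1883], [0.6384, -0.2669, 0.1909]]
333 [[0.641, -0.2595, 0.1907], [0.6414, -0.2669, 0.1907]]
339 [[0.6437, -0.2594, 0.1909], [0.6448, -0.2669, 0.19]]
345 [[0.6472, -0.2594, 0.1902], [0.6473, -0.2669, 0.1905]]
351 [[0.6505, -0.2594, 0.1898], [0.6506, -0.2669, 0.19]]
357 [[0.7582, -0.2678, 0.0629], [0.8114, -0.2914, -0.0005]]
363 [[0.7644, -0.2676, 0.0628], [0.8177, -0.2911, 0.0012]]
369 [[0.7709, -0.2675, 0.0625], [0.8257, -0.291, 0.0009]]
```

View pics/hub13.png

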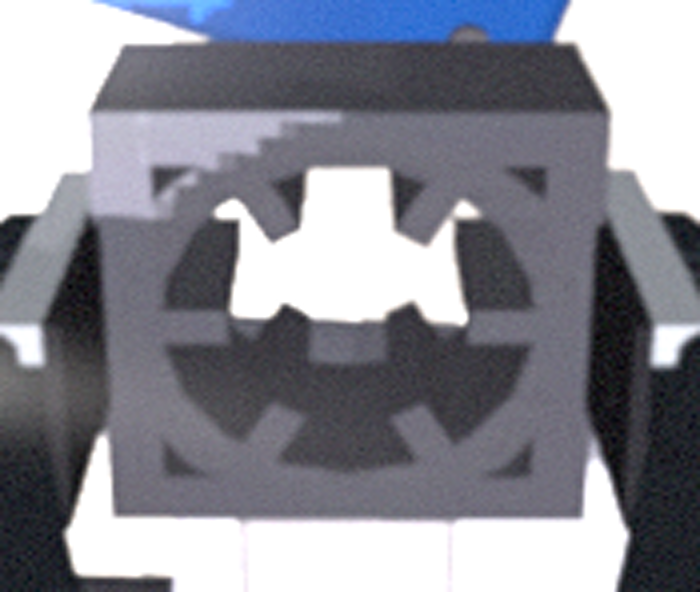

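```bash
python3 - <<'E'
from h import *
z=np.load("pics/w13.npz")
c={k:z[k] for k in ["vfov","cx","cy","distortion","position","rotation"]};c["vfov"]=float(c["vfov"])
L=plane(c,[(218.0,243),(346.7,243),(223.2,354),(340.8,354)],.1907);print(L.round(4)); h=L.mean(0);print("hub",h, "width",np.linalg.norm(L[0]-L[1]))
print("yaw",np.degrees(np.arctan2(*(L[1]-L[0])[:2])) ,np.degrees(np.arctan2(*(L[3]-L[2])[:2])))
S=np.array([.5680,-.2618]);T=np.array([.6247,-.2477])
print("target TCP xy", S-(h[:2]-T), "shift", S-h[:2])
E
python3 plan.py .5655 -.262 .13 171.3
```

```text
[[ 0.6019 -0.2725  0.1907]
 [ 0.5995 -0.2239  0.1907]
 [ 0.6518 -0.2705  0.1907]
 [ 0.6494 -0.2212  0.1907]]
hub [ 0.6256567  -0.24702919  0.1907    ] width 0.04874277777702552
yaw -2.8033834576961913 -2.7908838069423423
target TCP xy [ 0.5670433  -0.26247081] shift [-0.0576567  -0.01477081]
pos [ 0.6256 -0.2455  0.1326] yaw -177.06 units [ 1.523 -0.336  0.066] turn 1.939 t 16.65 gw 0.5677813087117473 F [-0.6  0.3 -2.5]
```

```bash
python3 -m pendant '[[0.4,-0.1,0,0.5,1],[0.9,-0.25,0,1,1],[1.3,-0.35,0,1.5,1],[1.47,-0.36,0,1.93,1],[1.47,-0.36,0,1.93,1]]';python3 -m pendant '[[0,0,0,0,1],[0,0,0,0,1]]'; python3 plan.py .567 -.2622 .099 171.3; python3 cap.py wrist w14
```

```text
clock: 17.27
position: [0.5677, -0.2638, 0.1337]
ee_rot: [0.076, 0.997, 0.0, 0.0]
ft_force: [-0.5, -0.5, -2.4]
grip_width: 0.565
clock: 17.52
position: [0.5683, -0.2642, 0.1333]
ee_rot: [0.076, 0.997, 0.0, 0.0]
ft_force: [0.2, -0.1, -3.4]
grip_width: 0.563
pos [ 0.5683 -0.2642  0.1333] yaw 171.34 units [0.039 0.044 0.858] turn 0.006 t 17.525 gw 0.5632485832684023 F [ 0.2 -0.1 -3.4]
```

View pics/w14.png

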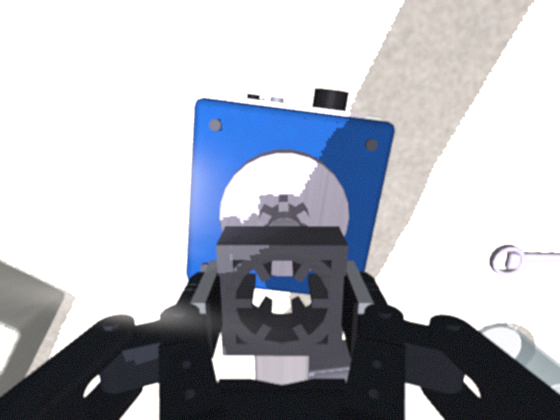

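Seen along the tool the ribs are symmetric about the lever axis (one rib straight at the camera at (284,200)), so the angle looks right. The shaft sits about 2 mm to +y of the bore, so correct that and go down by feel.

```bash
python3 -m pendant '[[0.03,0.045,0.3,0,1],[0.03,0.045,0.6,0,1],[0.03,0.045,0.85,0,1],[0.03,0.045,0.85,0,1],[0.03,0.045,0.85,0,1]]';python3 plan.py .567 -.2622 .0496 171.3;python3 cap.py wrist w15
```

```text
clock: 18.2
position: [0.5671, -0.2629, 0.0996]
ee_rot: [0.076, 0.997, -0.0, 0.0]
ft_force: [0.5, 0.3, -2.0]
grip_width: 0.568
pos [ 0.5671 -0.2629  0.0996] yaw 171.26 units [0.005 0.016 1.249] turn -0.006 t 18.2 gw 0.567566612557354 F [ 0.5  0.3 -2. ]
```

View pics/w15.png

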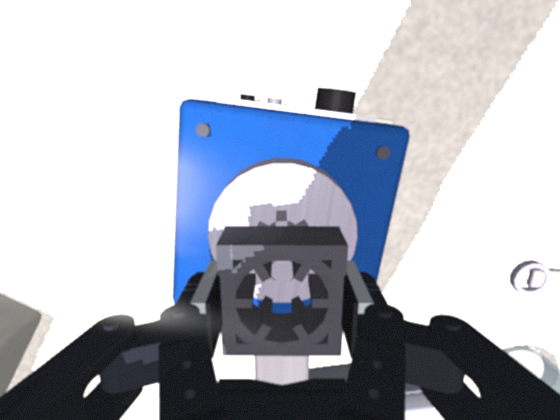

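```bash
python3 -m pendant '[[0,0.015,0.15,0,1],[0,0.015,0.3,0,1],[0,0.015,0.45,0,1],[0,0.015,0.5,0,1]]';python3 plan.py .567 -.2622 .0496 171.3;python3 cap.py wrist w16
```

```text
clock: 18.75
position: [0.5668, -0.2619, 0.0787]
ee_rot: [0.076, 0.997, 0.0, -0.0]
ft_force: [-0.6, 0.2, -3.2]
grip_width: 0.563
pos [ 0.5668 -0.2619  0.0787] yaw 171.27 units [-0.007 -0.006  0.727] turn -0.005 t 18.75 gw 0.5628447176177709 F [-0.6  0.2 -3.2]
```

View pics/w16.png

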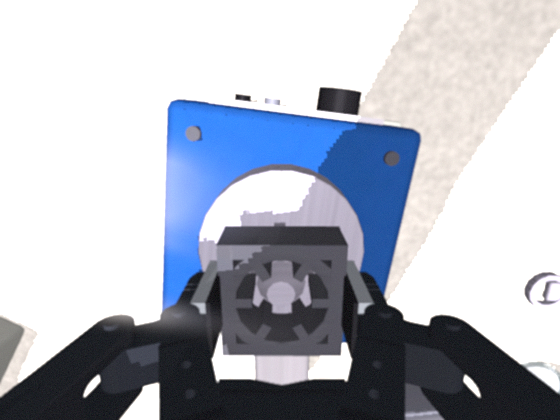

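The nose is inside the bore (281,292) with no side force. Continue past the rib tops in small steps.

```bash
python3 -m pendant '[[0,0,0.1,0,1],[0,0,0.2,0,1],[0,0,0.27,0,1],[0,0,0.34,0,1],[0,0,0.34,0,1]]'
```

```text
clock: 19.42
position: [0.5669, -0.262, 0.0655]
ee_rot: [0.076, 0.997, 0.0, -0.0]
ft_force: [0.2, -0.4, -3.6]
grip_width: 0.565
```

```bash
python3 -m pendant '[[0,0,0.1,0,1],[0,0,0.2,0,1],[0,0,0.28,0,1],[0,0,0.34,0,1],[0,0,0.34,0,1]]';python3 plan.py .567 -.2622 .0496 171.3;python3 cap.py wrist w17
```

```text
clock: 20.05
position: [0.567, -0.262, 0.052]
ee_rot: [0.076, 0.997, 0.0, -0.0]
ft_force: [-0.0, 0.5, -4.2]
grip_width: 0.567
pos [ 0.567 -0.262  0.052] yaw 171.27 units [-0.002 -0.004  0.059] turn -0.005 t 20.05 gw 0.5670120623146611 F [-0.   0.5 -4.2]
```

View pics/w17.png

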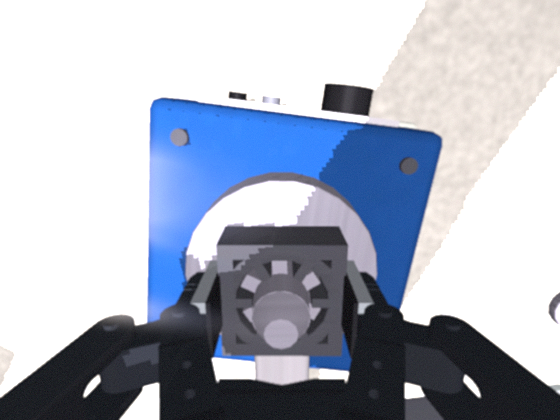

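Ribs sit in the grooves, visible between the teeth. Only 2–3 mm remain, so go down to contact.

```bash
python3 -m pendant '[[0,0,0.05,0,1],[0,0,0.08,0,1],[0,0,0.08,0,1]]'; python3 plan.py .567 -.2622 .0496 171.3
```

```text
clock: 20.48
position: [0.5671, -0.2621, 0.0497]
ee_rot: [0.076, 0.997, 0.0, 0.0]
ft_force: [-3.6, 1.7, 4.9]
grip_width: 0.565
pos [ 0.5671 -0.2621  0.0497] yaw 171.27 units [ 0.003 -0.003  0.001] turn -0.005 t 20.475 gw 0.564604610523301 F [-3.6  1.7  4.9]
```

Contact at z = 0.0497 (predicted home 0.0496). Press lightly, let go and rise.

```bash
python3 -m pendant '[[0,0,0.05,0,1],[0,0,0.05,0,0.8],[0,0,0.03,0,0.2],[0,0,0,0,0],[0,0,0,0,0]]'; python3 -m pendant '[[0,0,-0.4,0,0],[0,0,-1.2,0,0],[0,0,-2.2,0,0],[0,0,-3,0,0],[-1,0,-3,0,0]]';python3 cap.py wrist w18
```

```text
clock: 21.1
position: [0.5672, -0.2621, 0.0489]
ee_rot: [0.076, 0.997, -0.0, 0.0]
ft_force: [1.1, 0.8, -0.1]
grip_width: 0.999
clock: 21.72
position: [0.6074, -0.2699, 0.1748]
ee_rot: [0.077, 0.997, -0.0, 0.003]
ft_force: [0.1, -1.6, 0.4]
grip_width: 0.997
```

View pics/w18.png

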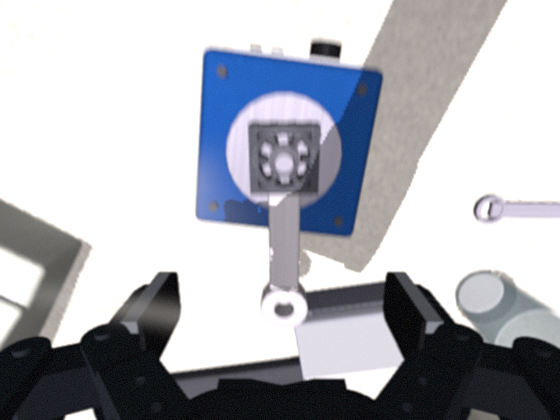

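```bash
python3 -m pendant '[[-1,0,0,0,0],[-2,0,-0.5,0,0],[-2,0,-0.5,0,0],[-2,0,-0.5,0,0]]';python3 cap.py wrist w19;python3 cap.py scene s19;python3 cap.py top t19
```

```text
clock: 22.28
position: [0.685, -0.2808, 0.189]
ee_rot: [0.076, 0.997, -0.0, -0.0]
ft_force: [-1.5, -0.5, -0.1]
grip_width: 1.001
```

View pics/w19.png

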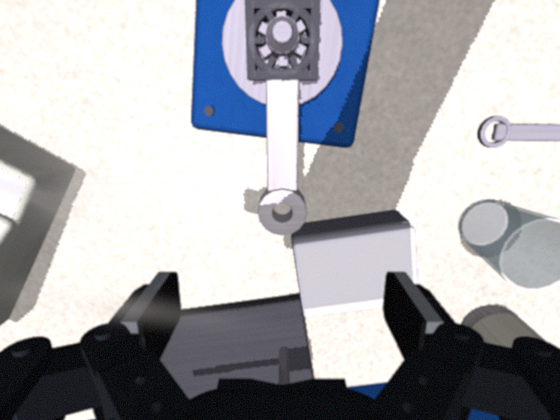

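View pics/s19.png

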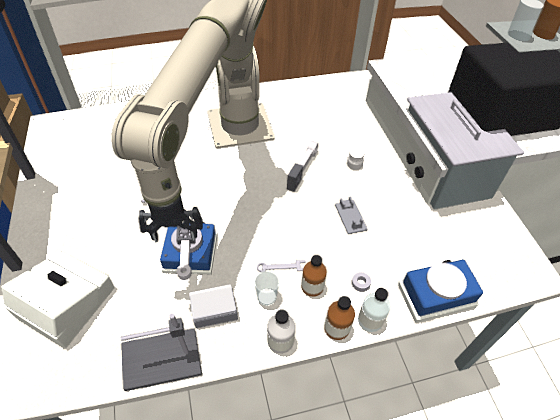

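The lever is on the shaft (hub 247–319, eye (282,212)). Bystanders look as before in the scene view. Check heights numerically and compare bystanders before and after.

```bash
python3 - <<'E'
from h import *
for f,q in (("w19",[(255,60),(312,70),(256,15),(283,120),(265,212),(297,205),(283,32)]),("w18",[(255,130),(315,130),(255,185),(315,185),(285,230),(270,300)])):
    z=np.load(f"pics/{f}.npz")
    c={k:z[k] for k in ["vfov","cx","cy","distortion","position","rotation"]};c["vfov"]=float(c["vfov"])
    print(f,np.c_[q,deproj(c,q,z["d"])].round(4).tolist())
a=cv2.imread("pics/scene0.png").astype(float);b=np.load("pics/s19.npz")["p"][:,:,::-1].astype(float)
m=(np.abs(a-b).max(2)>45).astype('uint8');m=cv2.morphologyEx(m,cv2.MORPH_OPEN,np.ones((3,3)))
n,_,s,_=cv2.connectedComponentsWithStats(m)
print([r.tolist() for r in s[1:] if r[4]>12])
E
```

```text
w19 [[255.0, 60.0, 0.5791, -0.2827, 0.1099], [312.0, 70.0, 0.5913, -0.2444, 0.1091], [256.0, 15.0, 0.5519, -0.2772, 0.1096], [283.0, 120.0, 0.6218, -0.2696, 0.1048], [265.0, 212.0, 0.69, -0.2945, 0.1051], [297.0, 205.0, 0.688, -0.2684, 0.1054], [283.0, 32.0, 0.5688, -0.2616, 0.1316]]
w18 [[255.0, 130.0, 0.5476, -0.2788, 0.1107], [315.0, 130.0, 0.5538, -0.238, 0.112], [255.0, 185.0, 0.586, -0.2857, 0.1096], [315.0, 185.0, 0.5927, -0.2426, 0.1093], [285.0, 230.0, 0.6254, -0.2696, 0.1051], [270.0, 300.0, 0.684, -0.2909, 0.105]]
[[202, 0, 44, 28, 763], [252, 0, 5, 7, 25], [255, 0, 7, 12, 43], [398, 0, 15, 5, 53], [417, 0, 38, 11, 253], [395, 15, 50, 75, 1949], [112, 20, 114, 250, 7467], [235, 21, 6, 8, 31], [253, 51, 6, 17, 54], [221, 59, 7, 4, 23], [219, 67, 5, 13, 42], [213, 72, 6, 24, 85], [230, 88, 13, 4, 46], [409, 94, 32, 11, 260], [139, 98, 4, 4, 14], [396, 98, 14, 17, 130], [129, 103, 34, 13, 271], [175, 122, 222, 178, 7071], [264, 136, 6, 3, 18], [237, 138, 9, 5, 36], [341, 188, 13, 19, 153], [348, 202, 17, 26, 153], [356, 232, 9, 9, 69]]
```

Hub top is 109–111 mm (home is 109) and the nose is at 131.6 mm. The eye sits about 4 mm low, which fits free play on the shaft because the centre of mass lies outside the hub edge. The hub's arm-side edge is down on the collar. In the scene comparison, the changed regions I could identify are the rack lever, the arm and its shadow. Hand in.

```bash
python3 -c "
from workcell import hand_in
print(hand_in())"
```

```text
the job is handed in; nothing more can be done
None
```

The lever is threaded onto the shaft, fully home on the collar and released. The job is handed in at about 22.5 s on the clock, with the gripper clear.

**What I did:**
- Took the smaller lever from its rack by the arm and stood it on edge on clear bench.
- Let go, then pushed its top edge over with shut fingers. It lay flat at the heights given.
- Regripped it across the hub and read the rib angle and shaft axis from the wrist camera.
- Turned the lever about 11.6° to match. It went down with no resistance to contact at the predicted height (TCP z 0.0497 m, expected 0.0496 m).

**Last checks:**
- **Seating:** the hub top is at 109–111 mm (109 expected), and the ribs showed in the grooves as it went down.
- **Sag:** the eye end sits about 4 mm low. That fits free play on the shaft, because the lever's weight lies beyond the hub's edge.
- **Bystanders:** they look unmoved in the scene pictures before and after. I did not measure each one.

**What went wrong or disagreed:**
- **First grip missed:** the fingers closed on air because their ends are about 42 mm short of the reported TCP. I found this with the wrist camera and corrected for it.
- **Grip on the flat hub:** it pressed on the bench with up to 24 N, so I eased off, raised 4 mm and regripped. It still read about 18 N until I lifted.

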